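Inch the spinning lathe: extractor on, enable, hold to run

TASK

Get the spinning lathe inching: first press down the white half of the rocker on the loose orange switch box so that it tips fully over to on, then push the yellow button on the blue console fully in so that it stays in, and then press the green button fully in and keep it held down: the program finishes while holding it. Only press: do not lift the switch box or push it along the bench, do not press the red or the white button, and leave the other things on the bench and console where they stand.

Things in the scene. Friction and masses are not known exactly. Their poses are not given: they have to be found in the camera images.
- console: blue control console with a grey top, 180 mm (x) by 270 mm (y) by 70 mm high, fixed to the bench. Origin at the centre of its underside. Four push buttons stand in a row on its top, 30 mm towards its own -x side and 58 mm apart along its y; which button is in which place varies.
- enable (a joint): yellow, 30 mm push button on the console's top in a black collar 12 mm high;  0 = out, 0.008 m = fully in. It has no spring: about 3 N moves it, and it stays where it is pushed to.
- enable_top (a point): centre of the top face of the yellow button (moves with it); 92 mm above the bench when fully out. Fully in, it is 2 mm above its collar.
- run (a joint): green, 30 mm push button on the console's top in a black collar 12 mm high;  0 = out, 0.008 m = fully in. Hold-to-run: a spring pushes it back out when let go; it takes 1.5 N to start and 5 N fully in.
- run_top (a point): centre of the top face of the green button (moves with it); 92 mm above the bench when fully out, 2 mm above its collar when fully in.
- stop (a joint): red, 38 mm push button on the console's top in a black collar 12 mm high;  0 = out, 0.008 m = fully in. Sprung. The stop button.
- stop_top (a point): centre of the top face of the red button
- lamp (a joint): white, 30 mm push button on the console's top in a black collar 12 mm high;  0 = out, 0.008 m = fully in. Sprung. The work lamp's button.
- lamp_top (a point): centre of the top face of the white button
- switchbox: orange cordless switch box of the dust extractor, 140 mm (x) by 100 mm (y) by 45 mm high, about 0.8 kg, standing loose on the bench. Origin at the centre of its underside, z up. The rocker is on its top; the rocker's white half is on the box's +x side.
- rocker (a joint): rocker, a flat plate 80 mm along the box's x, 44 mm along its y and 6 mm thick, hinged across its middle along the box's y, with the hinge 57 mm above the bench. One half is white, the other black. 0 = off (plate leans 0.2 rad, white half up), 0.4 rad = fully on (leans 0.2 rad the other way, white half down). It has no spring: 1.5 to 3.5 N on the white half turns it, and it stays where it is left.
- rocker_white (a point): point on the upper face of the rocker's white half, 27 mm from the hinge (moves with it); about 65 mm above the bench when off, 55 mm when fully on
- bowl: small copper bowl, 60 mm across, 30 mm high, standing on the console's top behind the buttons. Loose bystander. Origin at the centre of its underside.
- former: dark wooden turned former, 68 mm across, 80 mm high, standing on the bench in front of the console. Loose bystander. Origin at the centre of its underside.
- cup: brass cup, 60 mm across, 60 mm high, on the bench behind the switch box. Loose bystander. Origin at the centre of its underside.
- mug: white mug, 76 mm across, 90 mm high, on the bench far right. Loose bystander. Origin at the centre of its underside.
- tin: blue-banded tin, 70 mm across, 90 mm high, on the bench at the back left. Loose bystander. Origin at the centre of its underside.
- hammer: hammer lying on the bench at the left. Loose bystander. Origin at its lowest level, amid its length.
- wrench: wrench lying on the bench at the right. Loose bystander. Origin at its lowest level, amid its length.
Things that resemble listed ones, but are neither listed nor needed, are in the scene too. There is more than one size of the switchbox; the job needs the smallest.

How it is judged:
By the outcome, as a careful person would: the job done as asked, in the order asked, and still so for the second after the job is handed in, while the arm keeps its last pose, push and grip.
It also fails if it takes over 42 s, if anything falls off the work surface, if the arm or the gripper's body presses on something with over 40 N, if the wrist force passes 120 N, or if a joint passes its speed limit or range.

ROBOT

A 6-joint arm with a two-finger parallel gripper is mounted at the origin on the work surface. World frame = base frame: x ahead of the robot, y to its left, z up, the work surface at z = 0. Lengths are in mm, angles in rad, forces in N, time in s.
With the tool pointing down it reaches from about 350 to 775 mm from the base axis. Payload 7.3 kg.
Tool frame: the origin (TCP) lies on the front face of the gripper's body, between the roots of the fingers; the fingertips stand 66 mm ahead of it and the grasp point (between the pads) lies 47 mm ahead of it (bot.tip_extent is the distance from the TCP to the fingertips, in mm); z points along the fingers, y is the line along which they close (so a half turn about z gives the same grasp; the last joint's range is limited). The gripper opens to 92 mm and grips with 3 to 60 N. Pads are 19 mm wide; open, the fingers measure 130 mm over their backs; the gripper's body (75 mm by 190 mm) begins 47 mm behind the grasp point.
Start: joints at [1.034, 0.342, 1.524, -0, 1.275, -0.146], TCP at [199.972, 485.438, 292.241] pointing down, gripper open.
Joint ranges: [-2.53, 2.53], [-0.77, 2.02], [0.04, 2.7], [-1, 4.14], [0.28, 2.66], [-3.11, 3.11]. Speed limits (rad/s): [2.57, 2.57, 3.14, 3.14, 3.14, 3.14].

INTERFACE

Orientations are given as [roll, pitch, yaw] about the fixed x, y, z axes, in that order (R = Rz(yaw) Ry(pitch) Rx(roll)).
In Python, from plant import readout, viewer, order, bot gives the robot as it stands.
- The arm moves only by the shell command python3 -m creep 'ROWS'. ROWS is text: rows parted by semicolons, each of 7 numbers parted by spaces: the shift along the world's x, y, z in m, then the turn, a rotation vector about the world's x, y, z in rad, then the opening in per cent of the stroke, from 0 (shut) to 100 (fully open). A call has 1 to 8 rows; each row shifts and turns the commanded pose from where the row before left it; what a row does not reach is not made up. A row lasts 1/12 s, in which the tool goes at most 41.7 mm and 7.16 degrees, less where a joint would pass 70% of its speed; a pose out of reach is approached as far as the arm can. A call is refused whole if a number of a shift passes 0.0417 or a number of a turn 0.125, either way. A call with a gripper value outside its range is refused whole. The fingers move at their own pace and stop on an object; the grip force is fixed at half the most. Time passes only in rows, so rows that do not move let the fingers close. It gives the time, the measured TCP pose, the force, the opening and the grip force at its end, in the units of the state.
- readout.get_obs(): the state, without advancing time (a new reading comes with each control period).
- viewer.capture(name): name is "side" or "top" or "wrist"; returns the picture (384x512x3 uint8, red, green, blue); there is no depth.
- viewer.camera_info(name): a dict with "fx", "fy", "cx", "cy" (pixels), "origin" and "rotation" of the camera in the world. Camera axes: x right, y up, looking along -z (the intrinsics and any distortion apply to the point x, -y, -z); pixel columns grow to the right and rows downward; lengths in mm; the calibration is good to about 2 mm. A picture is of the moment at which its call begins: read the wrist's pose just before it. camera_info takes no time and is no camera call; for the wrist camera it gives the pose at the moment of the call.
- order.close_job(): hands the job in; it is judged then, once.
The state is a dict: "time": time; "joint_positions": joint angles; "dq": joint speeds; "tau": joint torques, N m; "tool_pos": TCP position; "tcp_rot": TCP orientation; "contact_force": force on the tool from outside, world axes, zero at the start; "moment": the same for the moment, N m; "grip_width": finger opening in mm; "finger_force": force on a finger pad.
Only numpy, scipy, OpenCV 4.12 (cv2) and the standard library are available. Lean on these libraries where they do the work, as an engineer would, in place of code of your own. Each camera call takes 0.05 s, during which the arm holds its last target. There are 200 camera calls.

## Working session

There is one attempt and no reset: what is moved stays moved. The work goes in short steps, Python scripts to look and compute and a shell command to move; the robot and the scene stay as the last step left them, time stands still between calls to the robot, and variables do not carry over. Pictures are saved under pics/ and viewed, at most 10 in all, crops included, and the job is handed in when it is done.

```bash
mkdir -p pics
python3 - <<'E'
from plant import readout, viewer, order, bot
import cv2,numpy as np
o=readout.get_obs();print(o)
for n in("side","top"):
    im=viewer.capture(n);cv2.imwrite(f"pics/{n}0.png",im[:,:,::-1]);print(n,viewer.camera_info(n))
E
```

```text
{'time': 0.0, 'joint_positions': array([ 1.03400680e+00,  3.42743744e-01,  1.52502133e+00,  2.64118276e-06,
        1.27539622e+00, -1.45994436e-01]), 'dq': array([-8.07999817e-04, -5.28632383e-06,  6.03238201e-04, -1.09574693e-03,
        2.81095363e-04,  1.30487447e-03]), 'tau': array([-2.00930222e-04, -4.31235301e+01, -2.44222283e+01,  7.18464120e-02,
        5.57242404e-02, -6.44187321e-05]), 'tool_pos': array([199.80236445, 485.16157063, 291.53246785]), 'tcp_rot': array([-3.14004107e+00, -2.30699135e-04,  2.75079662e+00]), 'contact_force': array([-0.52070068,  0.09455799, -1.31240586]), 'moment': array([ 0.00178164, -0.01477784,  0.00623163]), 'finger_force': 0.0, 'grip_width': 91.65413461681962}
side {'fx': 383.49643434690336, 'fy': 383.49643434690336, 'cx': 252.47651722970102, 'cy': 191.09419705262675, 'origin': array([ 292.372131  , -685.21832994,  954.61515049]), 'rotation': array([ 0.66932423, -0.00508874, -0.23991911])}
top {'fx': 391.8582496427787, 'fy': 391.8582496427787, 'cx': 254.97958467082762, 'cy': 195.24291095282283, 'origin': array([ 302.78580901,   17.91245255, 1201.87729461]), 'rotation': array([ 0.13262298, -0.00922489, -1.57690689])}
```

View pics/top0.png

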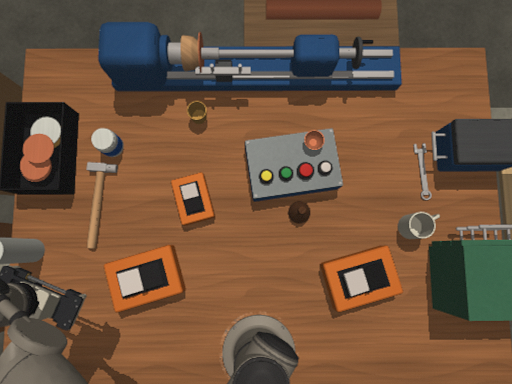

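View pics/side0.png

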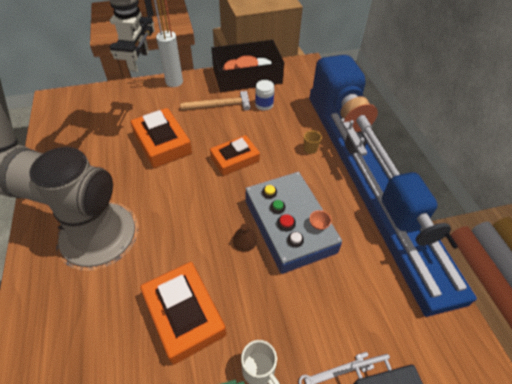

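The top view shows the small orange box at about (193,198) with its white half up, towards +x. The console buttons are yellow (266,176), green (286,173), red (306,170) and white (326,167), with the former at (299,212). The side view agrees: small box (235,154), yellow (270,190), green (278,206).

```bash
cat > h.py <<'E'
import cv2,numpy as np
from scipy.spatial.transform import Rotation as R
from plant import readout, viewer
def ray(ci,u,v):
    d=R.from_euler('xyz',ci['rotation']).as_matrix()@np.array([(u-ci['cx'])/ci['fx'],-(v-ci['cy'])/ci['fy'],-1])
    return np.array(ci['origin']),d/np.linalg.norm(d)
def plane(ci,u,v,z):
    o,d=ray(ci,u,v);return o+d*(z-o[2])/d[2]
def two(a,b):
    A=np.zeros((3,3));B=np.zeros(3)
    for o,d in(a,b):
        P=np.eye(3)-np.outer(d,d);A+=P;B+=P@o
    return np.linalg.solve(A,B)
def blob(im,lo,hi,near,r=14):
    """centroid of the HSV mask component nearest to a pixel"""
    m=cv2.inRange(cv2.cvtColor(im,cv2.COLOR_RGB2HSV),np.array(lo),np.array(hi))
    k=np.zeros_like(m);cv2.circle(k,tuple(near),r,255,-1);m&=k
    n,l,s,c=cv2.connectedComponentsWithStats(m)
    i=1+np.argmax(s[1:,4]);return c[i],s[i,4],np.uint8(l==i)*255
E
python3 - <<'E'
from h import *
I={n:cv2.imread(f"pics/{n}0.png")[:,:,::-1].copy() for n in("top","side")};C={n:viewer.camera_info(n) for n in I}
T={'yellow':((20,120,120),(35,255,255),(266,176),(270,190),14,92),
'green':((50,100,40),(85,255,255),(286,173),(278,206),14,92),
'red':((0,150,80),(6,255,255),(306,170),(287,222),14,92),
'white':((0,0,170),(180,70,255),(190,191),(240,146),16,65),
'black':((0,0,0),(180,255,60),(197,207),(228,152),12,50),
'box':((6,170,130),(16,255,255),(193,198),(235,154),32,45)}
for k,(lo,hi,a,b,r,z) in T.items():
    p,s,m=blob(I['top'],lo,hi,a,r);q,t,_=blob(I['side'],lo,hi,b,r)
    print(k,p.round(1),s,q.round(1),t,'top',plane(C['top'],*p,z).round(1),'side',plane(C['side'],*q,z).round(1),'tri',two(ray(C['top'],*p),ray(C['side'],*q)).round(1))
    if k in('box','white'):
        c=cv2.boxPoints(cv2.minAreaRect(cv2.findNonZero(m)));print([plane(C['top'],*x,z)[:2].round(0) for x in c])
E
```

```text
yellow [266.  175.2] 86 [269.7 189.2] 81 top [508.9 -25.2  92. ] side [508.6 -28.1  92. ] tri [509.6 -25.3  88.4]
green [285.9 172.4] 94 [277.8 204.4] 79 top [516.8 -82.7  92. ] side [516.4 -86.   92. ] tri [517.6 -83.1  87.8]
red [305.6 169.4] 142 [286.3 220.5] 143 top [ 525.4 -139.8   92. ] side [ 523.6 -143.3   92. ] tri [ 525.6 -140.3   87.3]
white [189.2 190.7] 185 [239.4 144.3] 118 top [468.8 198.9  65. ] side [468.6 197.   65. ] tri [469.1 199.3  62.6]
[array([482., 224.]), array([493., 184.]), array([456., 174.]), array([445., 214.])]
black [194.1 205.2] 250 [229.  151.7] 140 top [427.7 186.2  50. ] side [431.2 186.5  50. ] tri [429.4 186.   50.4]
box [192.  198.1] 970 [235.9 156. ] 935 top [449.3 193.5  45. ] side [449.9 166.9  45. ] tri [454.7 198.6  11.1]
[array([504., 261.]), array([530., 164.]), array([396., 127.]), array([371., 224.])]
```

```bash
python3 -m creep '0.023 -0.0235 0 0 0 0.057 0;0.023 -0.0235 0 0 0 0.057 0;0.023 -0.0235 0 0 0 0.057 0;0.023 -0.0235 0 0 0 0.057 0;0.023 -0.0235 0 0 0 0.057 0;0.023 -0.0235 0 0 0 0.057 0;0.023 -0.0235 0 0 0 0.057 0;0.023 -0.0235 0 0 0 0.057 0'
python3 -m creep '0.023 -0.0235 -0.015 0 0 0.057 0;0.023 -0.0235 -0.015 0 0 0.057 0;0.023 -0.0235 -0.015 0 0 0.057 0;0.023 -0.0235 -0.015 0 0 0.057 0;0 0 -0.015 0 0 0 0;0 0 -0.015 0 0 0 0;0 0 0 0 0 0 0;0 0 0 0 0 0 0'
python3 - <<'E'
from h import *
from plant import bot
print(bot.tip_extent,readout.get_obs(),viewer.camera_info('wrist'))
cv2.imwrite('pics/w1.png',viewer.capture('wrist')[:,:,::-1])
E
```

```text
time: 0.77
tool_pos: [384.7, 296.0, 292.0]
tcp_rot: [-3.141, -0.001, -3.073]
contact_force: [0.3, 0.5, 0.2]
grip_width: 43.0
finger_force: 0.0
time: 1.43
tool_pos: [475.6, 203.2, 201.6]
tcp_rot: [3.141, -0.002, -2.849]
contact_force: [0.5, -0.5, 0.6]
grip_width: 0.2
finger_force: 0.0
65.5 {'time': 1.4333, 'joint_positions': array([ 2.55554655e-01,  4.21340349e-01,  1.67490388e+00,  1.30666292e-04,
        1.04773625e+00, -1.60825383e+00]), 'dq': array([ 0.01038819, -0.02785791, -0.02797369,  0.00063702,  0.00415449,
        0.00026892]), 'tau': array([-4.56040800e-01, -4.26493406e+01, -2.04434037e+01, -5.35593799e-02,
        5.09796213e-03, -2.27873934e-03]), 'tool_pos': array([475.56047101, 203.24241583, 201.6135862 ]), 'tcp_rot': array([ 3.14139027e+00, -2.38191575e-03, -2.84864566e+00]), 'contact_force': array([ 0.5125445 , -0.53691809,  0.58780793]), 'moment': array([ 0.05745039,  0.03703952, -0.00937423]), 'finger_force': 0.0, 'grip_width': 0.15177753932431287} {'fx': 315.434562938698, 'fy': 315.434562938698, 'cx': 260.2235135566331, 'cy': 193.00671321744866, 'origin': array([408.99836223, 183.56985356, 294.61537337]), 'rotation': array([-2.64993603e-01, -1.09272280e-03,  1.86390987e+00])}
```

View pics/w1.png

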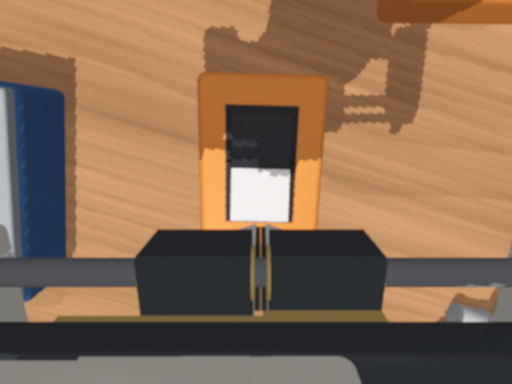

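Wrist view: the rocker runs straight up the image. Its hinge line is at about (262,168), the white outer edge at (260,221) and the black end at (262,106). The finger line is square to the box.

Run:
```python
from h import *
c=viewer.camera_info('wrist')
for n,p,z in(('hinge',(262,168),60),('wend',(260.5,221),67.5),('bend',(262,106),51),('box far L',(200,74),45),('box far R',(327,76),45)):print(n,plane(c,*p,z).round(1))
h=plane(c,262,168,60);w=plane(c,260.5,221,67.5);d=(w-h)[:2];L=np.hypot(*d);print(L,np.arctan2(d[1],d[0]),'target30',h[:2]+d/L*30)
```

```text
hinge [451.6 198.3  60. ]
wend [490.1 208.8  67.5]
bend [408.3 185.2  51. ]
box far L [399.6 134.3  45. ]
box far R [373.5 225.4  45. ]
39.87431528657714 0.26500754926508346 target30 [480.58585802 206.17701806]
```

```bash
python3 -m creep '0.005 0.0025 -0.02 0 0 0 0;0 0 -0.02 0 0 0 0;0 0 -0.02 0 0 0 0;0 0 -0.003 0 0 0 0;0 0 -0.003 0 0 0 0;0 0 -0.003 0 0 0 0;0 0 0 0 0 0 0'
python3 -m creep '0 0 -0.002 0 0 0 0;0 0 -0.002 0 0 0 0;0 0 0 0 0 0 0'
python3 -m creep '0 0 -0.002 0 0 0 0;0 0 -0.002 0 0 0 0;0 0 0 0 0 0 0'
python3 -m creep '0 0 -0.001 0 0 0 0;0 0 -0.001 0 0 0 0;0 0 0 0 0 0 0'
```

```text
time: 2.07
tool_pos: [481.4, 206.3, 134.1]
tcp_rot: [3.142, 0.002, -2.848]
contact_force: [-0.5, 0.4, 0.2]
grip_width: 0.2
finger_force: 0.0
time: 2.32
tool_pos: [481.5, 206.1, 129.8]
tcp_rot: [3.142, 0.002, -2.848]
contact_force: [0.6, -0.4, 1.9]
grip_width: 0.6
finger_force: 0.7
time: 2.57
tool_pos: [481.2, 206.0, 125.2]
tcp_rot: [3.142, 0.001, -2.848]
contact_force: [1.2, 0.6, 1.5]
grip_width: 0.3
finger_force: 0.7
time: 2.82
tool_pos: [481.2, 206.0, 123.2]
tcp_rot: [3.142, 0.0, -2.848]
contact_force: [1.7, 0.7, 1.4]
grip_width: 0.3
finger_force: 1.0
```

```bash
python3 -m creep '0 0 -0.001 0 0 0 0;0 0 0 0 0 0 0'
python3 -m creep '0 0 -0.001 0 0 0 0;0 0 0 0 0 0 0'
python3 -m creep '0 0 -0.0005 0 0 0 0;0 0 0 0 0 0 0'
```

```text
time: 2.98
tool_pos: [481.1, 205.9, 122.2]
tcp_rot: [3.142, 0.0, -2.848]
contact_force: [2.0, 0.7, 2.9]
grip_width: 0.7
finger_force: 1.1
time: 3.15
tool_pos: [481.0, 206.0, 121.1]
tcp_rot: [3.141, 0.0, -2.848]
contact_force: [1.8, 1.0, 2.6]
grip_width: 0.2
finger_force: 1.2
time: 3.32
tool_pos: [481.1, 205.9, 120.9]
tcp_rot: [3.142, 0.0, -2.848]
contact_force: [1.6, 0.9, 4.0]
grip_width: 0.3
finger_force: 2.2
```

```bash
python3 -m creep '0 0 -0.0007 0 0 0 0;0 0 0 0 0 0 0'
python3 -m creep '0 0 -0.0007 0 0 0 0;0 0 0 0 0 0 0'
```

```text
time: 3.48
tool_pos: [481.2, 206.0, 120.6]
tcp_rot: [3.142, 0.001, -2.848]
contact_force: [0.2, -0.1, 7.4]
grip_width: 0.5
finger_force: 4.1
time: 3.65
tool_pos: [481.2, 206.0, 120.4]
tcp_rot: [-3.142, 0.001, -2.848]
contact_force: [-0.8, -0.1, 12.6]
grip_width: 0.7
finger_force: 6.0
```

```bash
python3 -m creep '0 0 0.006 0 0 0 0;0 0 0.02 0 0 0 0;0 0 0.02 0 0 0 0;0 0 0.02 0 0 0 0;0 0 0.014 0 0 0 0;0 0 0 0 0 0 0'
python3 - <<'E'
from h import *
cv2.imwrite('pics/w2.png',viewer.capture('wrist')[:,:,::-1])
E
python3 -m creep '0.003 -0.029 0 0 0 -0.018 0;0.003 -0.029 0 0 0 -0.018 0;0.003 -0.029 0 0 0 -0.018 0;0.003 -0.029 0 0 0 -0.018 0;0.004 -0.029 0 0 0 -0.018 0;0.004 -0.029 0 0 0 -0.018 0;0.004 -0.029 0 0 0 -0.018 0;0.004 -0.029 0 0 0 -0.018 0'
python3 -m creep '0 0 0 0 0 0 0;0 0 0 0 0 0 0'
python3 - <<'E'
from h import *
print(viewer.camera_info('wrist'))
b=viewer.capture('wrist')[:,:,::-1]
a=cv2.imread('pics/w2.png');cv2.imwrite('pics/w3raw.png',b)
cv2.imwrite('pics/w23.png',np.hstack([a[:,130:400],b]))
E
```

```text
time: 4.15
tool_pos: [481.5, 206.2, 201.6]
tcp_rot: [3.142, 0.003, -2.848]
contact_force: [0.9, 0.8, -0.0]
grip_width: 0.4
finger_force: 0.0
time: 4.87
tool_pos: [507.9, -27.2, 197.5]
tcp_rot: [3.14, -0.004, -2.993]
contact_force: [0.6, 0.5, 0.3]
grip_width: 0.2
finger_force: 0.0
time: 5.03
tool_pos: [508.1, -27.1, 197.7]
tcp_rot: [3.14, -0.003, -2.995]
contact_force: [-0.6, -0.2, -0.2]
grip_width: 0.7
finger_force: 0.0
{'fx': 315.434562938698, 'fy': 315.434562938698, 'cx': 260.2235135566331, 'cy': 193.00671321744866, 'origin': array([439.41728018, -36.7603955 , 290.72659032]), 'rotation': array([-0.26401934, -0.00222496,  1.71725093])}
```

View pics/w23.png

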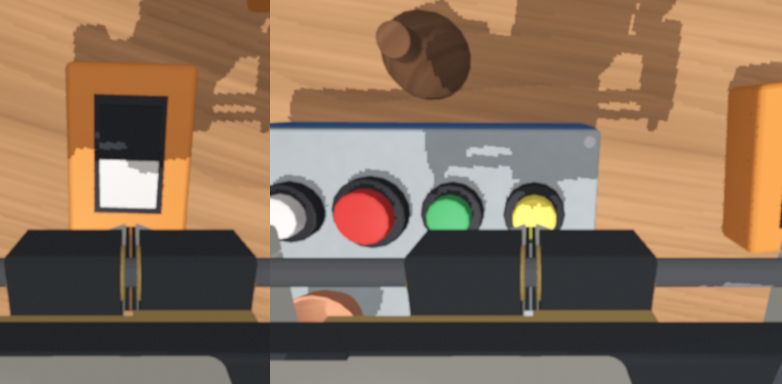

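The left crop shows the rocker's white half now foreshortened, about 54 rows long against 62 for black. On the right, yellow is centred at raw pixel u≈263 directly under the fingers, and green is at (178,217).

Run:
```python
from h import *
c=viewer.camera_info('wrist');o=readout.get_obs()
im=cv2.imread('pics/w3raw.png')[:,:,::-1].copy()
for n,lo,hi,p in(('y',(20,80,100),(35,255,255),(263,210)),('g',(50,80,40),(85,255,255),(178,215)),('r',(0,150,80),(6,255,255),(93,217))):
    _,s,m=blob(im,lo,hi,p,38)
    x,y,w,h=cv2.boundingRect(m);q=cv2.minEnclosingCircle(cv2.findNonZero(m));print(n,s,(x,y,w,h),q,plane(c,x+w/2,y+w/2,92).round(1), plane(c,*q[0],92).round(1))
# rocker white outer edge: camera at w2 pose = w1 pose shifted by the TCP change
c1=dict(c,origin=np.array([414.9,186.5,294.6]),rotation=np.array([-0.265,-0.001,1.8639]))
for v,z in((158,60),(212,52),(212,67.5)):print(v,z,plane(c1,260,v,z).round(1))
```

```text
y 1281 (242, 195, 45, 45) ((263.8912353515625, 217.58836364746094), 23.111976623535156) [508.8 -22.1  92. ] [509.  -22.5  92. ]
g 1444 (155, 194, 48, 37) ((178.5416717529297, 216.5833282470703), 23.73054313659668) [517.6 -78.5  92. ] [516.6 -78.9  92. ]
r 2599 (64, 189, 61, 56) ((93.62565612792969, 214.54188537597656), 30.570661544799805) [ 526.9 -134.2   92. ] [ 523.4 -134.8   92. ]
158 60 [449.9 197.1  60. ]
212 52 [493.2 210.2  52. ]
212 67.5 [488.2 208.7  67.5]
```

Run:
```python
from h import *
I={n:viewer.capture(n) for n in("top","side")}
C={n:viewer.camera_info(n) for n in I}
for tag in 'before','after':
  J=I if tag=='after' else {n:cv2.imread(f"pics/{n}0.png")[:,:,::-1].copy() for n in I}
  p,s,_=blob(J['top'],(0,0,170),(180,70,255),(190,191),16);q,t,_=blob(J['side'],(0,0,170),(180,70,255),(240,146),16)
  print(tag,p,s,q,t,two(ray(C['top'],*p),ray(C['side'],*q)).round(1))
f=lambda J:[cv2.resize(J['top'][165:230,160:225],(260,260),interpolation=2),cv2.resize(J['side'][125:180,205:270],(308,260),interpolation=2)]
B={n:cv2.imread(f"pics/{n}0.png")[:,:,::-1] for n in I}
v=np.vstack([np.hstack(f(B)),np.hstack(f(I))])
a,b=cv2.imread('pics/w1.png')[:,:,::-1],cv2.imread('pics/w2.png')[:,:,::-1]
w=np.vstack([cv2.resize(x[50:235,190:340],(211,260)) for x in(a,b)])
cv2.imwrite('pics/cmp.png',np.hstack([v,w])[:,:,::-1])
```

```text
before [189.21081081 190.67027027] 185 [239.3559322  144.33898305] 118 [469.1 199.3  62.6]
after [189.39204545 190.89204545] 176 [239.83018868 145.6509434 ] 106 [470.1 199.8  55.7]
```

View pics/cmp.png

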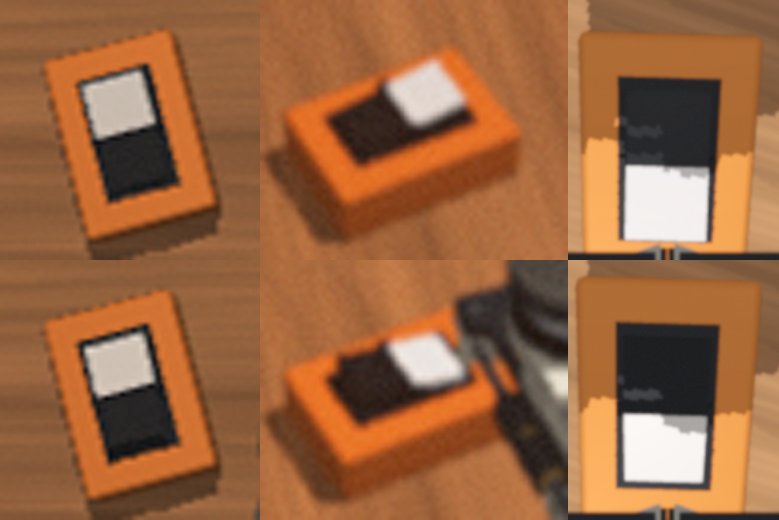

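The comparison shows the white half down after the press: triangulated height went from 62.6 to 55.7 mm, as expected for full travel, and the box has not moved. Next is yellow.

```bash
python3 -m creep '0.001 0.0035 -0.015 0 0 0 0;0 0 -0.015 0 0 0 0;0 0 -0.005 0 0 0 0;0 0 -0.002 0 0 0 0;0 0 -0.002 0 0 0 0;0 0 -0.002 0 0 0 0;0 0 -0.002 0 0 0 0;0 0 0 0 0 0 0'
python3 -m creep '0 0 -0.001 0 0 0 0;0 0 -0.001 0 0 0 0;0 0 0 0 0 0 0'
python3 -m creep '0 0 -0.001 0 0 0 0;0 0 -0.001 0 0 0 0;0 0 0 0 0 0 0'
python3 -m creep '0 0 -0.001 0 0 0 0;0 0 0 0 0 0 0'
```

```text
time: 5.85
tool_pos: [510.2, -22.5, 156.7]
tcp_rot: [-3.142, 0.001, -2.992]
contact_force: [-0.0, 1.0, -0.7]
grip_width: -0.1
finger_force: 0.0
time: 6.1
tool_pos: [510.2, -22.6, 154.6]
tcp_rot: [-3.142, 0.001, -2.993]
contact_force: [0.2, 0.7, 2.4]
grip_width: 0.6
finger_force: 1.1
time: 6.35
tool_pos: [510.2, -22.6, 152.3]
tcp_rot: [-3.142, 0.001, -2.992]
contact_force: [0.4, 0.2, 2.5]
grip_width: -0.2
finger_force: 0.9
time: 6.52
tool_pos: [510.2, -22.6, 151.3]
tcp_rot: [-3.142, 0.0, -2.992]
contact_force: [1.2, 0.8, 2.2]
grip_width: 0.3
finger_force: 0.9
```

```bash
python3 -m creep '0 0 -0.001 0 0 0 0;0 0 0 0 0 0 0'
python3 -m creep '0 0 -0.001 0 0 0 0;0 0 0 0 0 0 0'
python3 -m creep '0 0 -0.001 0 0 0 0;0 0 0 0 0 0 0'
python3 -m creep '0 0 -0.0007 0 0 0 0;0 0 0 0 0 0 0'
```

```text
time: 6.68
tool_pos: [510.1, -22.6, 150.3]
tcp_rot: [-3.142, 0.0, -2.992]
contact_force: [1.1, 0.4, 2.6]
grip_width: 0.4
finger_force: 0.8
time: 6.85
tool_pos: [510.1, -22.6, 149.6]
tcp_rot: [-3.141, 0.0, -2.992]
contact_force: [0.1, 0.3, 5.2]
grip_width: 0.3
finger_force: 2.5
time: 7.02
tool_pos: [510.1, -22.6, 149.5]
tcp_rot: [-3.141, 0.001, -2.992]
contact_force: [-1.5, 1.5, 12.6]
grip_width: 0.2
finger_force: 6.3
time: 7.18
tool_pos: [510.1, -22.6, 149.3]
tcp_rot: [-3.141, 0.001, -2.992]
contact_force: [-3.2, 1.6, 18.1]
grip_width: 0.3
finger_force: 9.0
```

```bash
python3 -m creep '0 0 0.01 0 0 0 0;0 0 0.02 0 0 0 0;0.004 -0.019 0 0 0 0 0;0.0035 -0.019 0 0 0 0 0;0 -0.019 0 0 0 0 0;0 0 0 0 0 0 0;0 0 0 0 0 0 0'
python3 - <<'E'
from h import *
c=viewer.camera_info('wrist');im=viewer.capture('wrist');cv2.imwrite('pics/w4.png',im[:,:,::-1])
E
```

```text
time: 7.77
tool_pos: [516.9, -80.1, 177.2]
tcp_rot: [3.141, -0.001, -2.994]
contact_force: [-0.4, -0.1, 0.5]
grip_width: 0.5
finger_force: 0.0
```

View pics/w4.png

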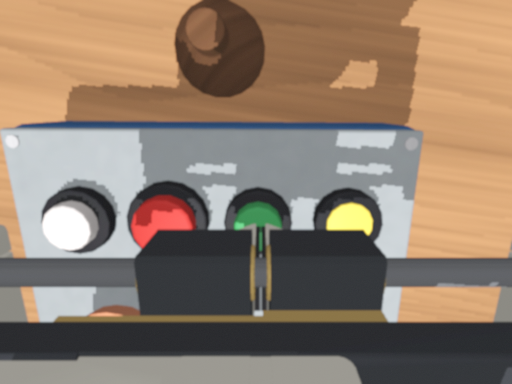

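Green is under the fingers at (259,217), and yellow at (350,220) sits low in its collar, pushed in. Next I press green and hold it.

```bash
python3 -m creep '0 0 -0.01 0 0 0 0;0 0 -0.008 0 0 0 0;0 0 -0.002 0 0 0 0;0 0 -0.002 0 0 0 0;0 0 -0.002 0 0 0 0;0 0 -0.001 0 0 0 0;0 0 0 0 0 0 0'
python3 -m creep '0 0 -0.001 0 0 0 0;0 0 -0.001 0 0 0 0;0 0 0 0 0 0 0'
python3 -m creep '0 0 -0.001 0 0 0 0;0 0 -0.001 0 0 0 0;0 0 0 0 0 0 0'
```

```text
time: 8.4
tool_pos: [517.3, -79.2, 152.6]
tcp_rot: [3.141, -0.0, -2.992]
contact_force: [-2.0, 1.9, 2.7]
grip_width: 0.8
finger_force: 1.8
time: 8.65
tool_pos: [517.5, -79.5, 150.7]
tcp_rot: [3.141, 0.0, -2.992]
contact_force: [-2.1, 3.6, 4.2]
grip_width: 0.7
finger_force: 2.2
time: 8.9
tool_pos: [517.6, -79.5, 149.6]
tcp_rot: [-3.142, 0.001, -2.992]
contact_force: [-3.8, 3.6, 13.1]
grip_width: 0.4
finger_force: 5.9
```

```bash
python3 -m creep '0 0 -0.001 0 0 0 0;0 0 0 0 0 0 0;0 0 0 0 0 0 0;0 0 0 0 0 0 0;0 0 0 0 0 0 0;0 0 0 0 0 0 0;0 0 0 0 0 0 0;0 0 0 0 0 0 0'
python3 - <<'E'
from plant import order
print(order.close_job())
E
```

```text
time: 9.57
tool_pos: [517.6, -79.5, 149.5]
tcp_rot: [-3.141, 0.001, -2.992]
contact_force: [-6.7, 4.1, 19.8]
grip_width: 0.5
finger_force: 9.7
the job is handed in; nothing more can be done
None
```

The job is handed in at about 9.6 s: the rocker went fully on, the yellow button is in and stayed in, and the green button is held at its stop with about 20 N; no verdict came back.

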